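# Clamp a paper tube in a sloping V-cradle for decorating

### The arm

A 6-joint arm with a two-finger parallel gripper is mounted at the origin on the work surface. World frame = base frame: x ahead of the robot, y to its left, z up, the work surface at z = 0. Lengths are in m, angles in degrees, forces in N, time in s.
With the tool pointing down it reaches from about 0.35 to 0.875 m from the base axis. Payload 4.2 kg.
Tool frame: the origin (TCP) lies midway between the tips of the shut fingers; the grasp point (between the pads) lies 19 mm behind it; y points along the fingers, z is the direction in which the jaws open and shut, and the axes are right-handed (so a half turn about y gives the same grasp; the last joint's range is limited). The gripper opens to 87 mm and grips with 3 to 60 N. Pads are 19 mm wide; open, the fingers measure 117 mm over their backs; the gripper's body (75 mm by 190 mm) begins 51 mm behind the grasp point.
Start: joints at [84.775, 22.042, 0.453, 0, -68.411, -14.817], TCP at [0.214, 0.587, 0.223] pointing down, gripper open.
Joint ranges: [-179.83, 179.83], [-69.29, 118.12], [-61.27, 80.66], [-181.25, 117.63], [-171.15, -9.14], [-177.46, 177.46]. Speed limits (degrees/s): [159.86, 159.86, 180, 180, 180, 180].

### API

Orientations are given as [roll, pitch, yaw] about the fixed x, y, z axes, in that order (R = Rz(yaw) Ry(pitch) Rx(roll)).
In Python, from workcell import env gives the robot as it stands. The module is installed in compiled form; this text tells all that it offers. Calls block until the motion is done:
- env.goto(position, orientation): joint-space move of the TCP to a pose.
- env.move_straight(position, rotation=None, rate=0.15, force_limit=None): straight line of the TCP; rotation=None keeps the orientation; rate is the mean speed in m/s. With force_limit (N) it stops when the force on the tool has changed by that much, and returns True; else False.
- env.set_joints(angles): joint-space move.
- env.gripper_to(opening, grasp_force=None): opening from 0.0 (shut) to 1.0 (fully open); grasp_force is the grip in N (None keeps the last); returns when the fingers have stopped.
- env.dwell(seconds).
- env.inverse_kinematics(position, orientation): joint angles nearest the present ones, or None.
- env.read_state(): the state.
- env.grab_frame(name): name is "side" or "top"; returns a dict with "image" (420x560x3 uint8, blue, green, red), "fx", "fy", "cx", "cy" (pixels), "position" and "orientation" of the camera in the world. Camera axes: x right, y up, looking along -z (the intrinsics and any distortion apply to the point x, -y, -z); pixel columns grow to the right and rows downward; lengths in m; the calibration is good to about 2 mm. A picture is of the moment at which its call begins. There is no depth.
A pose or a line that the arm cannot do raises env.Unreachable and nothing moves.
- env.close_job(): hands the job in, once; it reports no verdict.
Trained networks look in a picture, given as the dict that the camera call returned (one of the last four; its "shot" number tells which), for a name from the list of things; names that differ only in an ending like _2 or _b are one class to them, and where a whole thing is asked for, a point or a joint stands for the part that bears it (a point fixed in the world has none). Each returns a list of dicts, best first, with "score" (0 to 1); they miss things now and then, are a little off and sometimes report something else, mostly with a low value. They report only what shows in the picture. A call takes as long as a camera call. They do not tell look-alikes from the thing itself.
- env.search_frame(picture, thing): "xyz" ([x, y, z] in m, in world coordinates, good to about 4 mm: the middle of the surface that is visible of it).
- env.trace(picture, thing): "mask" (420x560 bool, what is visible of it).
The state is a dict: "clock": time; "joint_positions": joint angles; "qvel": joint speeds; "joint_torque": joint torques, N m; "position": TCP position; "tool_rot": TCP orientation; "force": force on the tool from outside, world axes, zero at the start; "wrist_torque": the same for the moment, N m; "opening": opening from 0.0 (shut) to 1.0 (fully open).
Only numpy, scipy, OpenCV 4.12 (cv2) and the standard library are available. Lean on these libraries where they do the work, as an engineer would, in place of code of your own. Each camera call takes 0.05 s, during which the arm holds its last target.

### The job

Take the long cork-stoppered paper tube from the drying rack and lay it, without dropping it, in the V-blocks of the sloping cradle, cork end uppermost and its foot right down against the end stop, so that it can be decorated. Then swing the steel strap over until it bears on the tube, and turn the thumb latch fully across the strap's end to lock it. Leave the short tube, the glue bottle and the tool cup where they stand.

Things in the scene. Friction and masses are not known exactly. Their poses are not given: they have to be found in the camera images.
- tube_center (a point): Centre of the long brown kraft-paper tube, on its axis: 40 mm diameter, 160 mm long, about 80 g, with a cork stopper (28 mm diameter) standing 18 mm out of one end. Its x axis runs along the tube towards the cork; the plain foot is 80 mm behind this point. It starts lying level in one of the rack's two places, axis 42 mm above the table.
- tube_cork (a point): Outer face of the long tube's cork, on the tube's axis, 98 mm from tube_center.
- rack: Low fixed white drying rack with places for two tubes side by side. Origin at the middle of its underside; base plate 104 x 210 mm, 8 mm thick; x along the tubes. Two notched rails (12 mm thick, 30 mm high) stand at x -36 and 36 mm; the tubes lie in their V notches at y -50 and 50 mm, centred between the rails within 8 mm, so a tube's middle is free to be gripped.
- seat (a point): Where tube_center must come to lie in the cradle, a fixed plywood stand with a bed sloping up at 30 degrees, low end towards the robot, on which two aluminium V-blocks stand. Axes: x up the slope along the tube's axis, y sideways (left when looking up the slope), z square off the bed. The bed is at z -50 mm; the seated tube's top at z 20 mm.
- vbed: The sloping bed with the V-blocks; origin and axes the same as seat. In mm: lower V-block x -80 to -43, upper one x 42 to 92, both out to y -52 and 52, flanks (90 degree V) rising to z 2; between them the room beside the tube is free down to the bed. End stop: its face at x -80, 60 wide, up to z 8; the tube's foot goes against it. The tube does not slide down the V by itself.
- strap (a joint): Hinge of the clamp strap, rad: 0 = lying flat across the tube and bearing on it; starts at 1.65 to 2.0 = open, leaning outwards past upright (1.57 = square off the bed). Stiff hinge (0.07 N m): it stays where it is left and must be pushed all the way down. The strap is a flat steel bar 18 mm wide, 4 mm thick, 96 mm long from the hinge pin, with a 2 mm rubber pad under its middle.
- strap_hinge (a point): Middle of the strap's hinge pin, on the upper V-block's left side: x 54, y 42, z 24 mm in seat's axes, the pin parallel to seat's x. From here the strap runs towards -y when closed, covering x 45 to 63, its top at z 26 mm.
- strap_end (a point): Middle of the free end of the strap, 96 mm from the hinge pin.
- latch (a joint): Thumb latch, rad: 0 = open, its arm pointing outwards (seat's -y); 1.57 = fully across, its arm pointing down the slope (seat's -x) over the strap's end, locking it. Starts at 0 to 0.5; stays where it is left (friction 0.03 N m). Turns clockwise seen from above. Turned across too early it blocks the strap. The arm is a steel bar 12 mm wide, 4 mm thick, 1.6 mm above the closed strap.
- latch_pivot (a point): Pivot of the latch on the upper V-block's right side: x 80, y -44 mm in seat's axes, its axis parallel to seat's z; the arm's underside is here, z 28 mm.
- latch_knob (a point): Centre of the latch's upright round black thumb knob: 12 mm diameter, 30 mm tall (z 32 to 62 mm in seat's axes, this point at z 47), 34 mm from the pivot.
- short_tube_center (a point): Centre of a bystander: a like tube only 100 mm long (plus an 18 mm cork), 40 mm diameter, lying in the rack's other place, 100 mm beside the long one and parallel to it.
- glue: Bystander: white glue bottle with a blue nozzle, 42 mm diameter, 125 mm tall, standing beyond the work. Origin at the centre of its underside.
- toolcup: Bystander: white cup of quilling tools, 68 mm diameter, 85 mm tall (tools to 145 mm), standing beyond the work. Origin at the centre of its underside.
Not all that is in view belongs to the job. What is shaped like the part that bears tube_center but yellow is not meant.

How it is judged:
By the outcome, as a careful person would: the job done as asked, in the order asked, and still so for the second after the job is handed in, with the robot touching nothing.
It also fails if it takes over 58 s, if anything falls off the work surface, if the arm or the gripper's body presses on something with over 40 N, if the wrist force passes 120 N, or if a joint passes its speed limit or range.

## Working session

There is one attempt and no reset: what is moved stays moved. The work goes in short steps, each a Python script; the robot and the scene stay as the last script left them, time stands still between calls to the robot, and variables do not carry over. Pictures are saved under pics/ and viewed, and the job is handed in when it is done.

```bash
mkdir -p pics; ls; python3 - <<'E'
from workcell import env
import cv2
s=env.read_state(); print(s)
for n in("side","top"):
    f=env.grab_frame(n); cv2.imwrite(f"pics/{n}0.png",f["image"])
    print({k:v for k,v in f.items() if k!="image"})
    for t in("tube_center","tube_cork","rack","seat","vbed","strap","strap_hinge","strap_end","latch","latch_knob","short_tube_center","glue","toolcup"):
        try:
            r=env.search_frame(f,t); print(t,[([round(x,3) for x in d["xyz"]],round(d["score"],2)) for d in r[:4]])
        except Exception as e: print(t,e)
print(env.read_state()["clock"])
E
```

```text
pics
{'clock': 0.0, 'joint_positions': array([ 8.47751778e+01,  2.20895832e+01,  3.79026849e-01, -3.08599795e-02,
       -6.84112186e+01, -1.48174910e+01]), 'qvel': array([-0.08020925, -0.056248  ,  0.01769727, -0.04258086,  0.10764   ,
       -0.00431933]), 'joint_torque': array([-4.69788811e-04, -3.90672791e+01,  1.87406319e+01,  4.21985149e+00,
        1.09860007e-02, -1.96575506e-04]), 'position': array([0.21395215, 0.58658402, 0.22146203]), 'tool_rot': array([-8.98749395e+01,  3.42607234e-03,  1.59946305e+02]), 'force': array([-0.45968661, -0.04107952, -1.08791639]), 'wrist_torque': array([0.02099937, 0.00800038, 0.01692194]), 'opening': 0.9989303519864338}
{'fx': 500.90801311645964, 'fy': 500.90801311645964, 'cx': 275.16292795318566, 'cy': 221.02042599268174, 'position': array([ 0.22835842, -0.6002666 ,  0.93147651]), 'orientation': array([ 40.60088654,  -0.94343884, -26.6304212 ]), 'shot': 1}
tube_center [([0.509, -0.192, 0.059], 0.98), ([0.302, -0.217, 0.036], 0.68), ([0.758, -0.212, 0.035], 0.64), ([0.362, 0.007, 0.036], 0.61)]
tube_cork [([0.755, -0.213, 0.033], 0.9), ([0.3
[... 1064 characters left out ...]
.88), ([0.512, -0.176, 0.061], 0.81), ([0.362, 0.02, 0.037], 0.79), ([0.303, -0.211, 0.038], 0.66)]
rack [([0.528, -0.226, 0.007], 0.62)]
seat [([0.549, 0.198, 0.085], 0.71), ([0.515, -0.178, 0.06], 0.41)]
vbed [([0.547, 0.196, 0.085], 0.57)]
strap [([0.54, 0.251, 0.211], 0.49), ([0.519, -0.178, 0.058], 0.18)]
strap_hinge [([0.547, 0.199, 0.088], 0.69)]
strap_end [([0.538, 0.256, 0.213], 0.65)]
latch [([0.55, 0.199, 0.086], 0.55), ([0.561, 0.13, 0.189], 0.4), ([0.541, 0.251, 0.211], 0.18)]
latch_knob [([0.565, 0.125, 0.189], 0.58), ([0.513, -0.174, 0.061], 0.44)]
short_tube_center [([0.548, -0.268, 0.058], 0.6)]
glue [([0.548, 0.197, 0.087], 0.74)]
toolcup [([0.756, 0.112, 0.058], 0.69)]
1.4
```

View images.

View pics/side0.png

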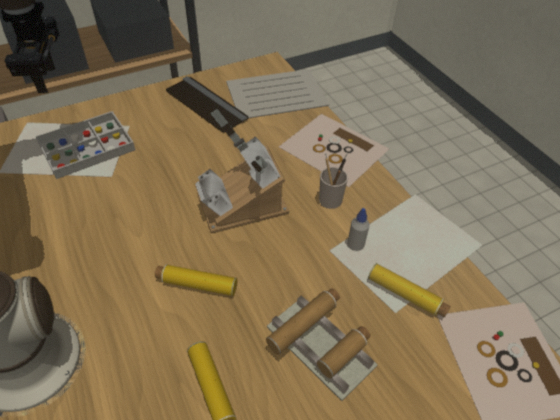

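View pics/top0.png

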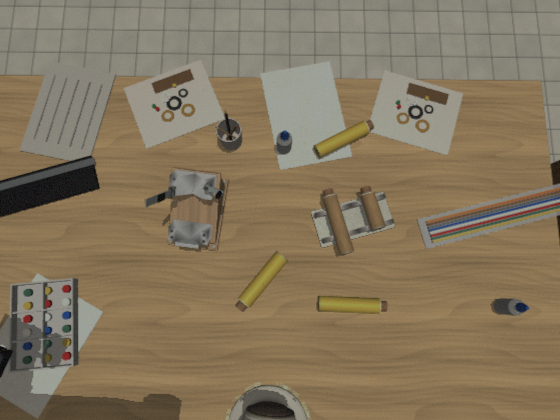

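```bash
python3 - <<'E'
import cv2
a=cv2.imread("pics/side0.png");b=cv2.imread("pics/top0.png")
def c(im,x,y,w,h,n,s): cv2.imwrite(n,cv2.resize(im[y:y+h,x:x+w],None,fx=s,fy=s,interpolation=cv2.INTER_CUBIC))
c(a,190,130,110,110,"pics/c1.png",5)
c(b,140,160,100,100,"pics/c2.png",6)
c(a,260,270,120,120,"pics/c3.png",5)
c(b,300,170,100,100,"pics/c4.png",6)
E
```

```text
(no output)
```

View pics/c1.png

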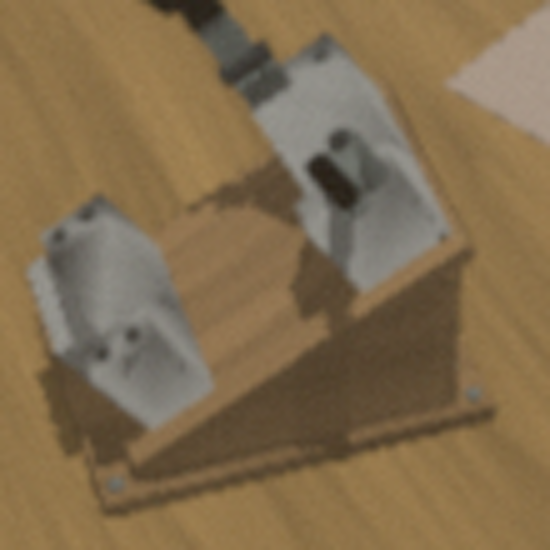

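View pics/c2.png

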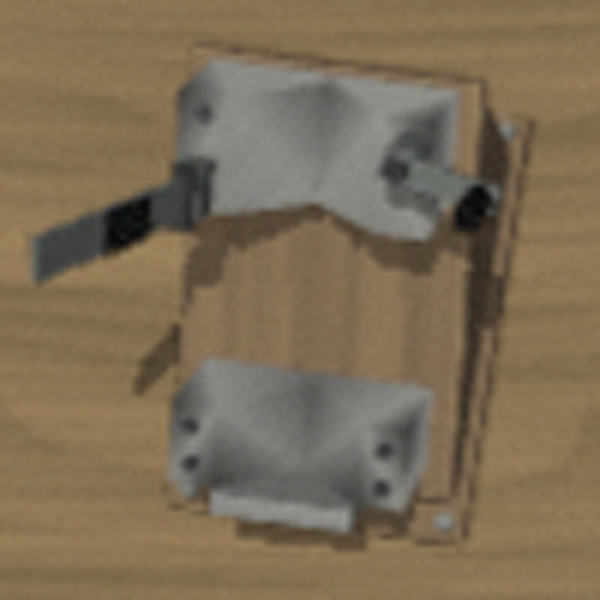

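View pics/c3.png

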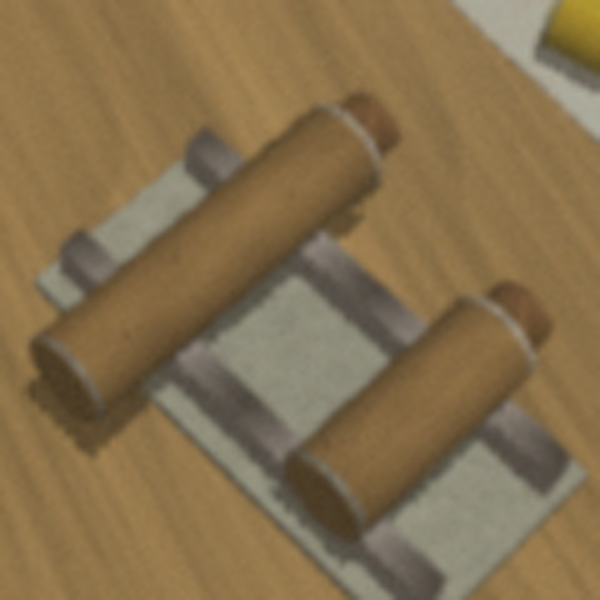

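View pics/c4.png

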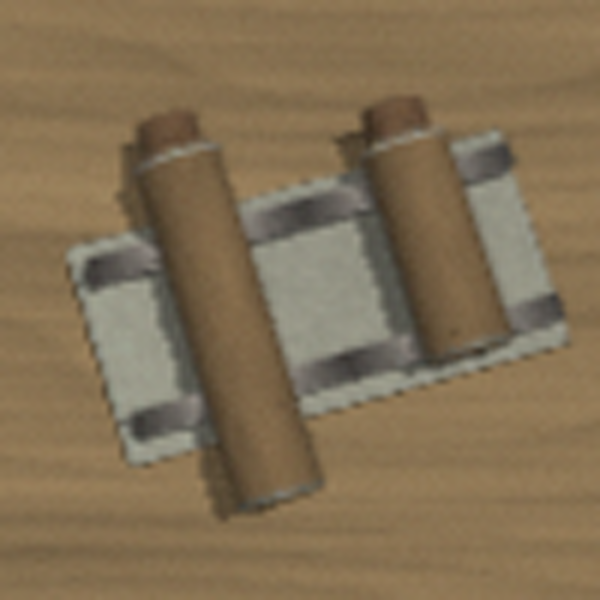

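```bash
cat > h.py <<'E'
import numpy as np, cv2
from scipy.spatial.transform import Rotation as R
from scipy.optimize import least_squares
CAM={'side':dict(f=500.90801311645964,c=(275.16292795318566,221.02042599268174),p=np.array([0.22835842,-0.6002666,0.93147651]),o=[40.60088654,-0.94343884,-26.6304212]),
'top':dict(f=435.1599266293614,c=(279.839016324712,209.2625242623293),p=np.array([0.33150637,-0.01554624,1.18268174]),o=[10.89688399,-0.70095652,-89.75782244])}
def proj(cam,P):
    c=CAM[cam]; q=(np.atleast_2d(P)-c['p'])@R.from_euler('xyz',c['o'],degrees=True).as_matrix()
    return np.c_[c['c'][0]+c['f']*q[:,0]/-q[:,2], c['c'][1]+c['f']*q[:,1]/q[:,2]]
def ray(cam,uv):
    c=CAM[cam]; d=np.array([(uv[0]-c['c'][0])/c['f'],-(uv[1]-c['c'][1])/c['f'],-1])
    return c['p'],R.from_euler('xyz',c['o'],degrees=True).as_matrix()@d
def seatR(yaw,sl=30): return (R.from_euler('z',yaw,degrees=True)*R.from_euler('y',-sl,degrees=True)).as_matrix()
def seatpt(s,P): return np.array(s[:3])+(np.atleast_2d(P)/1000.)@seatR(s[3]).T
E
cat > fit.py <<'E'
from h import *
def t(u,v):return (140+u/6,160+v/6)
def s(u,v):return (190+u/5,130+v/5)
K=[('top',t(398,168),(80,-44,32)),('top',t(193,190),(54,42,24)),('top',t(213,491),(-80,30,8)),('top',t(356,515),(-80,-30,8)),
('top',t(318,205),(42,0,-28.3)),('top',t(212,360),(-43,52,2)),('top',t(432,388),(-43,-52,2)),
('side',s(340,138),(80,-44,32)),('side',s(213,385),(-43,-52,-50)),('side',s(360,290),(42,-52,-50)),('side',s(445,240),(92,-52,-50)),('side',s(153,430),(-80,-52,-50))]
def res(p):
    r=[]
    for c,uv,P in K:
        o=p[4:6] if c=='top' else p[6:8]
        r+=list(proj(c,seatpt(p[:4],P))[0]+o-uv)
    return np.r_[r,p[4:]/1.]
f=least_squares(res,[.55,.19,.12,0,0,0,0,0],x_scale=[.1,.1,.1,10,1,1,1,1],loss='soft_l1')
print(f.x)
for k,r in zip(K,res(f.x)[:-4].reshape(-1,2)):print(k[0],k[2],r.round(1))
np.save('seat.npy',f.x)
def box(x0,x1,y0,y1,z0,z1):
    L=[]
    import itertools
    V=list(itertools.product((x0,x1),(y0,y1),(z0,z1)))
    return [(a,b) for a in V for b in V if a<b and sum(i!=j for i,j in zip(a,b))==1]
def vb(x0,x1):
    pr=[(-52,-50),(-52,2),(-30.3,2),(0,-28.3),(30.3,2),(52,2),(52,-50)]
    L=[]
    for i in range(7):
        a=pr[i];b=pr[(i+1)%7]
        L+=[((x,*a),(x,*b)) for x in(x0,x1)]+[((x0,*a),(x1,*a))]
    return L
for cam in('top','side'):
    im=cv2.imread(f'pics/{cam}0.png'); x0,y0,w,sc=(140,160,100,6) if cam=='top' else (190,130,110,5)
    im=cv2.resize(im[y0:y0+w,x0:x0+w],None,fx=sc,fy=sc,interpolation=cv2.INTER_CUBIC)
    o=f.x[4:6] if cam=='top' else f.x[6:8]
    for L,col in((vb(-80,-43),(0,0,255)),(vb(42,92),(0,255,0)),([((-80,-30,8),(-80,30,8)),((54,42,24),(54,42,26)),((80,-44,28),(80,-44,62))],(255,0,0))):
        for a,b in L:
            q=((proj(cam,seatpt(f.x[:4],[a,b]))+o-[x0,y0])*sc).round().astype(int)
            cv2.line(im,tuple(map(int,q[0])),tuple(map(int,q[1])),col,1)
    cv2.imwrite(f'pics/ov_{cam}.png',im)
E
python3 fit.py
```

```text
[ 0.52670292  0.19570069  0.11780086 -7.64003675  0.46831505 -0.20237253
 -0.39455363 -0.26154962]
top (80, -44, 32) [ 0.9 -0.3]
top (54, 42, 24) [-0.5  0.5]
top (-80, 30, 8) [ 0.5 -0.4]
top (-80, -30, 8) [ 0.1 -1.2]
top (42, 0, -28.3) [ 1.1 -1.1]
top (-43, 52, 2) [-6.7  5.8]
top (-43, -52, 2) [-2.4  6.8]
side (80, -44, 32) [-0.4  0.2]
side (-43, -52, -50) [0.1 0.7]
side (42, -52, -50) [0.4 0.2]
side (92, -52, -50) [ 1.2 -1.6]
side (-80, -52, -50) [-0.5  0.1]
```

View pics/ov_top.png

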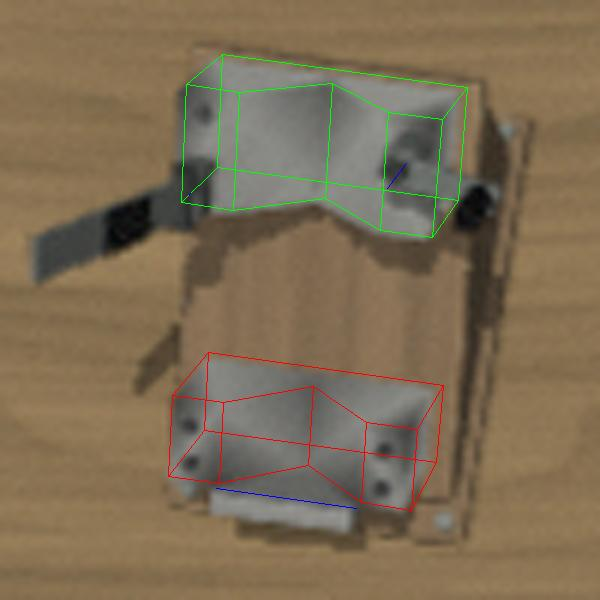

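View pics/ov_side.png

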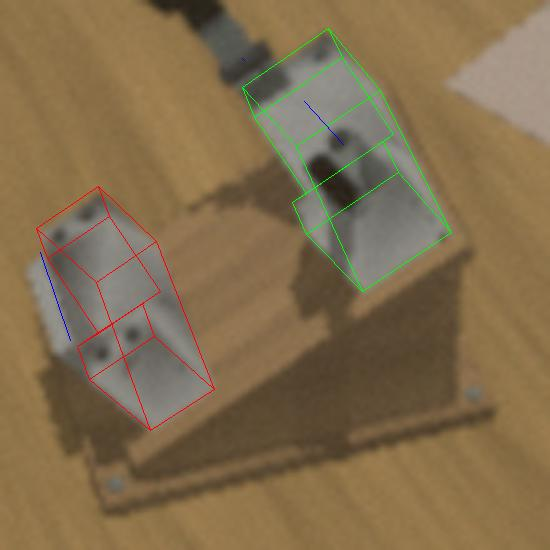

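```bash
sed -i "s/(-43,52,2)/(-43,52,-50)/; s/t(432,388),(-43,-52,2)/t(434,388),(-43,-52,-50)/; s/('top',t(318,205)/('top',t(212,60),(92,52,-50)),('top',t(462,92),(92,-52,-50)),('side',s(38,268-40),(-80,52,2)),('side',s(100,193),(-43,52,2)),('side',s(330,32),(92,52,2)),('top',t(318,205)/" fit.py; python3 fit.py
```

```text
[ 0.52674198  0.19767364  0.11473646 -7.48605762  0.36272814  0.27419149
 -0.01077931 -0.34861675]
top (80, -44, 32) [0.1 0.4]
top (54, 42, 24) [-1.2  1.3]
top (-80, 30, 8) [-0.1  0.2]
top (-80, -30, 8) [-0.5 -0.6]
top (92, 52, -50) [ 1.  -0.2]
top (92, -52, -50) [-0.  -0.1]
side (-80, 52, 2) [-0.1  0.4]
side (-43, 52, 2) [-0.3 -1. ]
side (92, 52, 2) [-0.5 -0.4]
top (42, 0, -28.3) [ 0.4 -0.4]
top (-43, 52, -50) [-1.3 -0.6]
top (-43, -52, -50) [0.8 0.1]
side (80, -44, 32) [-0.3  0.6]
side (-43, -52, -50) [0.3 1. ]
side (42, -52, -50) [0.4 0.4]
side (92, -52, -50) [ 1.2 -1.3]
side (-80, -52, -50) [-0.3  0.3]
```

View pics/ov_top.png

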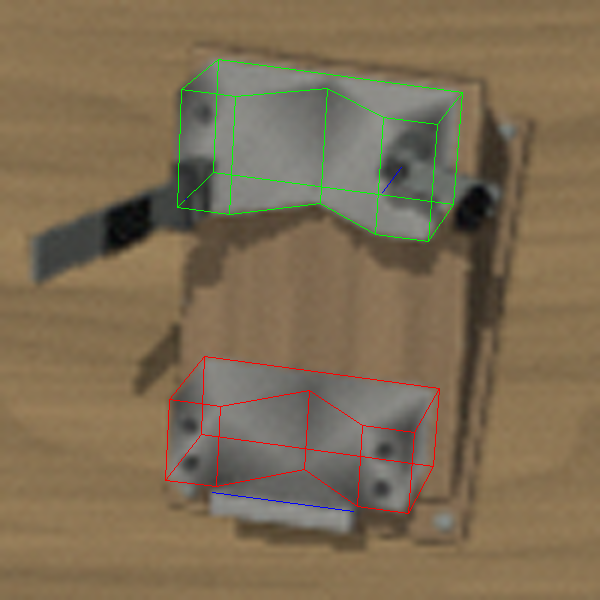

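View pics/ov_side.png

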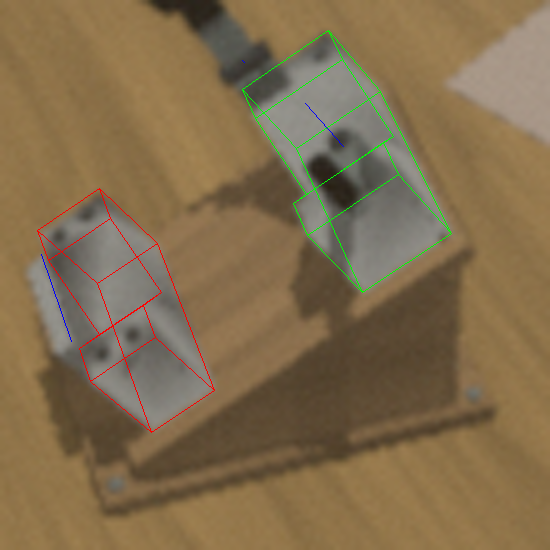

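```bash
cat > tfit.py <<'E'
from h import *
def t(u,v):return np.array((300+u/6,170+v/6))
def s(u,v):return np.array((260+u/5,270+v/5))
so=np.load('seat.npy')[4:]
K=[('top',t(280,494),-80),('side',s(68,378),-80),('top',t(181,160),80),('side',s(350,147),80)]
def ax(p,d): return np.array([p[0]+d/1000*np.cos(p[2]),p[1]+d/1000*np.sin(p[2]),.042])
def res(p,n=0):
    r=[]
    for c,uv,d in K: r+=list(proj(c,ax(p,d))[0]+(so[:2] if c=='top' else so[2:])-uv)
    return np.array(r)
f=least_squares(res,[.51,-.18,.2]); print(f.x,np.degrees(f.x[2]),res(f.x).round(1)); np.save('tube.npy',f.x)
p=f.x
for cam,x0,y0,w,sc in(('top',300,170,100,6),('side',260,270,120,5)):
    im=cv2.imread(f'pics/{cam}0.png'); im=cv2.resize(im[y0:y0+w,x0:x0+w],None,fx=sc,fy=sc,interpolation=cv2.INTER_CUBIC)
    o=so[:2] if cam=='top' else so[2:]
    th=np.linspace(0,2*np.pi,60)
    for d,r in((-80,20),(80,20),(98,14)):
        C=np.array([ax(p,d)+r/1000*np.array([-np.sin(p[2])*np.cos(a),np.cos(p[2])*np.cos(a),np.sin(a)]) for a in th])
        q=((proj(cam,C)+o-[x0,y0])*sc).astype(np.int32)
        cv2.polylines(im,[q],True,(255,0,0),1)
    cv2.imwrite(f'pics/tov_{cam}.png',im)
S=np.load('seat.npy'); 
for n,P in(('hinge',(54,42,24)),('pivot',(80,-44,28))): print(n,seatpt(S,P))
Rm=seatR(S[3])
for e in([.541,.251,.211],[.539,.254,.212]): 
    q=Rm.T@(np.array(e)-S[:3])*1000; print('strap part in seat',q.round(1),np.arctan2(q[2]-24,-(q[1]-42)))
for e in([.565,.117,.185],[.565,.125,.189]):
    print('knob',(Rm.T@(np.array(e)-S[:3])*1000).round(1))
def inplane(cam,uv,axis,val):  # intersect ray w/ seat plane
    c,d=ray(cam,np.array(uv)-(so[:2] if cam=='top' else so[2:])); c=Rm.T@(c-S[:3])*1000; d=Rm.T@d
    return c+d*(val-c[axis])/d[axis]
q=inplane('top',(140+478/6,160+205/6),2,62); print('knob top',q,np.arctan2(-(q[0]-80),-(q[1]+44)))
q=inplane('side',(190+318/5,130+163/5),2,62); print('knob side',q,np.arctan2(-(q[0]-80),-(q[1]+44)))
q=inplane('top',(140+38/6,160+258/6),0,54); print('strap end',q,np.arctan2(q[2]-24,42-q[1]))
E
python3 tfit.py
```

```text
[ 0.5136807  -0.18524941  0.26866972] 15.393641169953279 [ 1.1  0.5 -1.1  0.   0.4 -1.3  0.2 -1.1]
hinge [[0.566683   0.23478625 0.16252107]]
pivot [[0.57582028 0.14684625 0.17898517]]
strap part in seat [54.4 54.7 79.8] 1.7951922989443385
strap part in seat [52.8 57.4 81.8] 1.831774209882295
knob [ 77.1 -75.   36.6]
knob [ 78.2 -67.1  40.6]
knob top [ 79.95825012 -81.16346612  62.        ] 0.001123411346004366
knob side [ 74.22454915 -78.69173169  62.        ] 0.16496624695462683
strap end [ 54.          70.22020117 114.1978736 ] 1.874018165296574
```

```bash
python3 -c "
import cv2,numpy as np
a=cv2.imread('pics/tov_top.png');b=cv2.imread('pics/tov_side.png')
cv2.imwrite('pics/tov.png',cv2.resize(np.hstack([a,b]),(800,400)))"
```

```text
(no output)
```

View pics/tov.png

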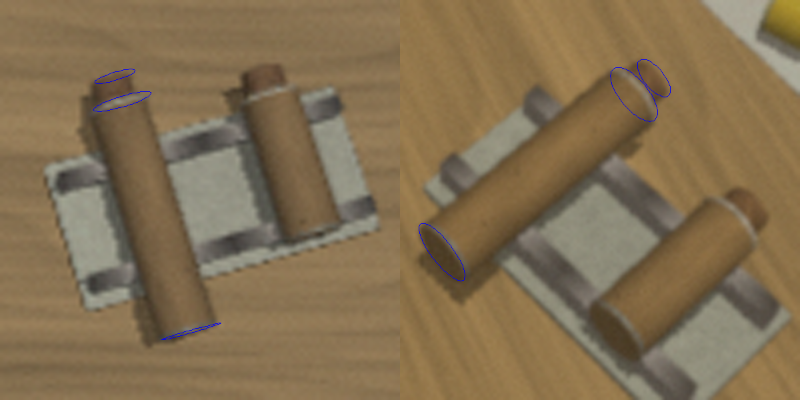

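```bash
cat >> h.py <<'E'
S=np.array([0.52674,0.1972,0.1147,-7.49])
try: S=np.load('S.npy')
except Exception: pass
def eul(M): return R.from_matrix(M).as_euler('xyz',degrees=True)
FL=np.diag([-1.,1,-1])
def seatori(flip): 
    M=seatR(S[3])@R.from_euler('x',-90,degrees=True).as_matrix()
    return eul(M@FL if flip else M)
def sp(x,y,z): return seatpt(S,(x,y,z))[0]
E
cat > chk.py <<'E'
from h import *
from workcell import env
p=np.load('tube.npy')
g=np.array([p[0],p[1]+.001,.042])-.006*np.array([np.cos(p[2]),np.sin(p[2]),0])
for flip in(0,1):
    print(flip,'pick',env.inverse_kinematics(g-[0,0,.019],[-90,0,np.degrees(p[2])+180*flip]),
     )
    for q in((-1,0,-19),(-6,0,90),(54,110,80),(54,-23,26),(104,-95,40),(104,-95,120),(56,-65,40)):
        r=env.inverse_kinematics(sp(*q),seatori(flip)); print(q,None if r is None else np.round(r))
E
python3 chk.py
```

```text
0 pick [-2.91199379e+00  2.72209942e+01 -2.50205307e+01 -2.54444375e-14
 -3.77584751e+01 -7.16943650e+01]
(-1, 0, -19) [ 21.  15. -54. 113. -15. 131.]
(-6, 0, 90) [ 47.   3. -52.  58. -29. 165.]
(54, 110, 80) [ 52.  13. -35.  48. -35. 173.]
(54, -23, 26) [ 32.  10. -49.  72. -19. 164.]
(104, -95, 40) [  27.    8.  -44.   54.  -20. -173.]
(104, -95, 120) [  35.    0.  -39.   37.  -34. -161.]
(56, -65, 40) [ 29.   7. -51.  68. -19. 170.]
1 pick [-2.91199379e+00  2.72209942e+01 -2.50205307e+01  2.54444375e-14
 -3.77584751e+01  1.08305635e+02]
(-1, 0, -19) [ 21.  15. -54. 113. -15. -49.]
(-6, 0, 90) [ 47.   3. -52.  58. -29. -15.]
(54, 110, 80) [ 52.  13. -35.  48. -35.  -7.]
(54, -23, 26) [ 32.  10. -49.  72. -19. -16.]
(104, -95, 40) [ 27.   8. -44.  54. -20.   7.]
(104, -95, 120) [ 35.   0. -39.  37. -34.  19.]
(56, -65, 40) [ 29.   7. -51.  68. -19. -10.]
```

```bash
cat > chk2.py <<'E'
from h import *
from workcell import env
B=seatR(S[3])
for rho in(-30,-20,-10,0,10,20,30):
  for pi in(-15,0,10):
    Q=B@R.from_euler('x',rho,degrees=True).as_matrix()@R.from_euler('y',pi,degrees=True).as_matrix()@R.from_euler('x',-90,degrees=True).as_matrix()
    out=[]
    for z in(0,90):
        gp=sp(-6,0,z); tcp=gp+Q[:,1]*.019
        r=env.inverse_kinematics(tcp,eul(Q@FL)); out.append(None if r is None else np.round(r).astype(int).tolist())
    print(rho,pi,out)
E
python3 chk2.py
```

```text
-30 -15 [[49, 28, -50, 78, -55, -42], [58, 19, -49, 64, -61, -32]]
-30 0 [[51, 27, -40, 53, -52, -21], [57, 19, -38, 44, -61, -14]]
-30 10 [[50, 28, -31, 37, -55, -6], [55, 20, -29, 32, -65, -3]]
-20 -15 [[41, 23, -55, 94, -47, -51], [53, 14, -54, 75, -51, -38]]
-20 0 [[46, 22, -46, 62, -41, -25], [55, 14, -43, 48, -51, -14]]
-20 10 [[48, 23, -36, 40, -44, -5], [53, 15, -34, 32, -55, 0]]
-10 -15 [None, [44, 9, -59, 92, -41, -46]]
-10 0 [[38, 18, -52, 79, -29, -32], [51, 9, -48, 54, -39, -16]]
-10 10 [[44, 20, -41, 44, -32, -3], [51, 11, -38, 32, -45, 4]]
0 -15 [None, None]
0 0 [[21, 15, -54, 115, -15, -51], [43, 5, -53, 65, -25, -19]]
0 10 [[39, 17, -46, 48, -20, -2], [48, 7, -41, 30, -34, 10]]
10 -15 [[3, 17, -49, -174, -21, -105], None]
10 0 [None, None]
10 10 [None, [45, 5, -42, 23, -24, 21]]
20 -15 [[5, 16, -35, -130, -14, -153], None]
20 0 [None, None]
20 10 [[37, 16, -35, -7, -12, 59], [42, 4, -38, 2, -20, 46]]
30 -15 [[3, 17, -33, -116, -24, -168], None]
30 0 [[24, 15, -27, -55, -14, 116], None]
30 10 [[25, 16, -24, -41, -24, 102], [33, 5, -29, -27, -26, 82]]
```

```bash
cat > s1.py <<'E'
from h import *
from workcell import env
p=np.load('tube.npy')
g=np.array([p[0],p[1]+.001,.042])-.006*np.array([np.cos(p[2]),np.sin(p[2]),0])
ori=[-90,0,np.degrees(p[2])+180-360]
s=env.read_state()
env.move_straight([.214,.587,.40],rate=.3); print(env.read_state()['clock'])
env.goto(g+[0,0,.15],ori); s=env.read_state(); print(s['clock'],s['position'],s['tool_rot'],s['joint_positions'].round())
f=env.grab_frame('side'); cv2.imwrite('pics/side1.png',f['image'])
f=env.grab_frame('top'); cv2.imwrite('pics/top1.png',f['image'])
E
python3 s1.py; python3 -c "
import cv2,numpy as np
a=cv2.imread('pics/top1.png')[60:360,180:480];b=cv2.imread('pics/side1.png')[130:420,180:480]
cv2.imwrite('pics/m1.png',np.hstack([cv2.resize(a,(400,400)),cv2.resize(b,(400,400))]))"
```

```text
2.1417
5.1333 [ 0.50830236 -0.1854077   0.19215807] [-8.99891633e+01  2.47662635e-02 -1.64558673e+02] [ -3.  15. -14.   0. -61. 108.]
```

View pics/m1.png

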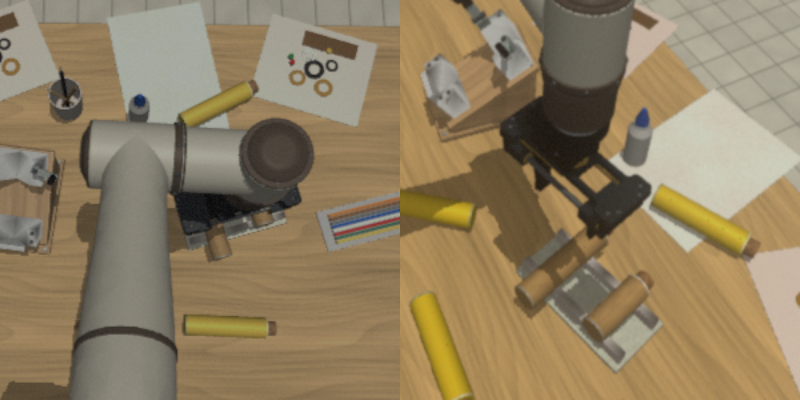

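```bash
cat > s2.py <<'E'
from h import *
from workcell import env
p=np.load('tube.npy')
g=np.array([p[0],p[1]+.001,.042])-.006*np.array([np.cos(p[2]),np.sin(p[2]),0])
env.move_straight(g+[0,0,-.019],rate=.15,force_limit=8)
s=env.read_state(); print(s['clock'],s['position'],s['force'])
env.gripper_to(.3,25)
s=env.read_state(); print(s['clock'],s['opening'],s['opening']*87,s['force'])
env.move_straight(g+[0,0,.20],rate=.15)
s=env.read_state(); print(s['clock'],s['opening'],s['position'],s['force'])
f=env.grab_frame('side'); cv2.imwrite('pics/side2.png',f['image'])
f=env.grab_frame('top'); cv2.imwrite('pics/top2.png',f['image'])
E
python3 s2.py; python3 -c "
import cv2,numpy as np
a=cv2.imread('pics/top2.png')[60:360,180:480];b=cv2.imread('pics/side2.png')[130:420,180:480]
cv2.imwrite('pics/m2.png',np.hstack([cv2.resize(a,(400,400)),cv2.resize(b,(400,400))]))"
```

```text
6.5083 [ 0.50862146 -0.18589787  0.02377239] [-0.87608455 -0.07222317 -0.34281881]
7.3583 0.452462074102259 39.36420044689653 [-1.33542054 10.60865385  4.20972657]
8.9667 0.451050080618399 [ 0.50736    -0.18576998  0.24098988] [ 0.40320058 -0.35604046 -0.31685165]
```

View pics/m2.png

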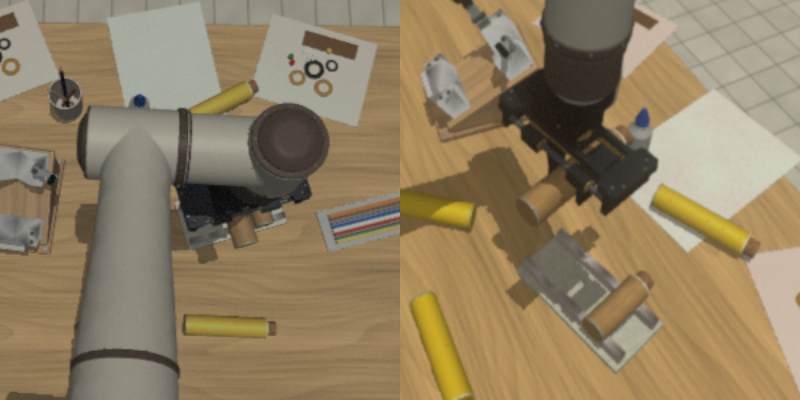

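```bash
cat > s3.py <<'E'
from h import *
from workcell import env
B=seatR(S[3]); rho=-15
Q=B@R.from_euler('x',rho-90,degrees=True).as_matrix()@FL
E=eul(Q)
T=lambda x,y,z: sp(x,y,z)+Q[:,1]*.019
for z in(180,100,10,0,-4):
    r=env.inverse_kinematics(T(-1,0,z),E); print(z,None if r is None else r.round())
env.goto(T(-1,0,180),E); s=env.read_state(); print(s['clock'],s['position'],s['joint_positions'].round())
env.move_straight(T(-1,0,60),rate=.15)
s=env.read_state(); print(s['clock'],s['force'],s['opening'])
f=env.grab_frame('side'); cv2.imwrite('pics/side3.png',f['image'])
f=env.grab_frame('top'); cv2.imwrite('pics/top3.png',f['image'])
E
python3 s3.py; python3 -c "
import cv2,numpy as np
a=cv2.imread('pics/top3.png')[130:290,110:270];b=cv2.imread('pics/side3.png')[90:250,160:320]
cv2.imwrite('pics/m3.png',np.hstack([cv2.resize(a,(400,400)),cv2.resize(b,(400,400))]))"
```

```text
180 [ 61.   4. -40.  40. -58.  -7.]
100 [ 54.  10. -44.  49. -47. -13.]
10 [ 44.  19. -48.  66. -36. -25.]
0 [ 43.  20. -48.  69. -35. -27.]
-4 [ 42.  20. -48.  70. -35. -27.]
10.825 [0.44528172 0.20270178 0.25422047] [ 61.   4. -40.  40. -58.  -7.]
11.775 [-0.19855257 -0.3201256  -0.44991143] 0.45044189521625094
```

View pics/m3.png

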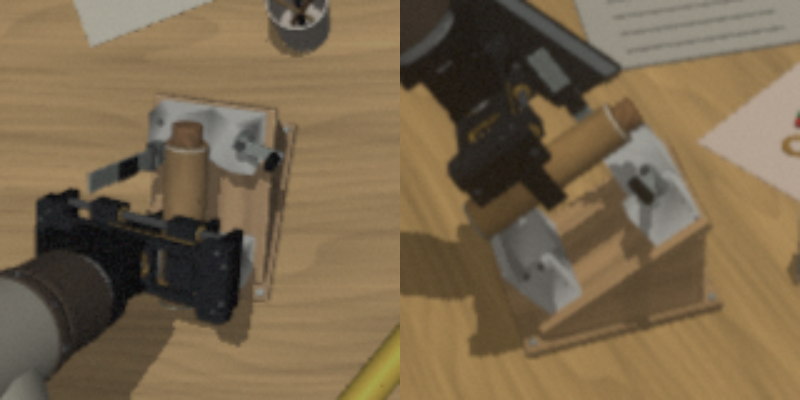

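```bash
python3 -c "
from h import *
o=np.load('seat.npy')[4:]
for c,oo,x0,y0 in(('top',o[:2],110,130),('side',o[2:],160,90)):
  print(c,(((proj(c,seatpt(S,[(85,0,60),(103,0,60)]))+oo)-[x0,y0])*2.5).round(1))
a=cv2.imread('pics/top3.png')[165:225,160:220];b=cv2.imread('pics/side3.png')[115:175,220:280]
cv2.imwrite('pics/m3b.png',np.hstack([cv2.resize(a,(400,400),interpolation=2),cv2.resize(b,(400,400),interpolation=2)]))"
```

```text
top [[188.1 142.8]
 [189.1 123.9]]
side [[218.5 118.5]
 [235.1 107. ]]
```

View pics/m3b.png

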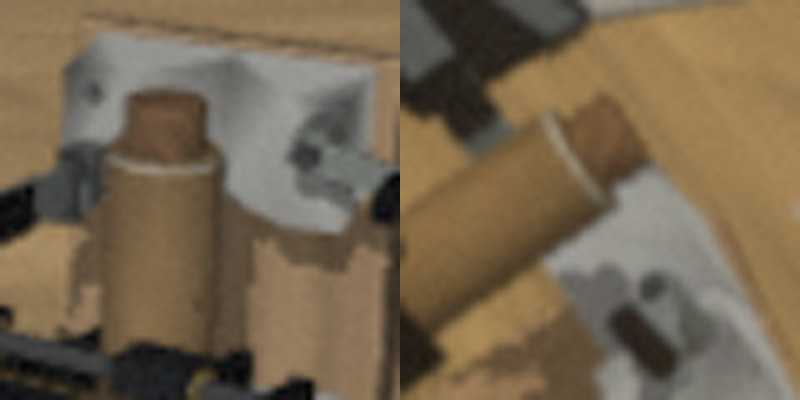

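```bash
cat > s4.py <<'E'
from h import *
from workcell import env
B=seatR(S[3]); rho=-15
Q=B@R.from_euler('x',rho-90,degrees=True).as_matrix()@FL
E=eul(Q)
T=lambda x,y,z: sp(x,y,z)+Q[:,1]*.019
def show(m):
    s=env.read_state(); c=B.T@(s['position']-.019*Q[:,1]-S[:3])*1000
    print(m,round(s['clock'],2),'grasp seat',c.round(1),'F seat',(B.T@s['force']).round(1),round(s['opening'],3)); return c
env.move_straight(T(2,0,60),rate=.1)
h=env.move_straight(T(2,0,8),rate=.12,force_limit=6); show(('a',h))
if not h:
    h=env.move_straight(T(2,0,-5),rate=.02,force_limit=4); c=show(('b',h))
f=env.grab_frame('side'); cv2.imwrite('pics/side4.png',f['image'])
f=env.grab_frame('top'); cv2.imwrite('pics/top4.png',f['image'])
E
python3 s4.py; python3 -c "
import cv2,numpy as np
a=cv2.imread('pics/top4.png')[130:290,110:270];b=cv2.imread('pics/side4.png')[90:250,160:320]
cv2.imwrite('pics/m4.png',np.hstack([cv2.resize(a,(400,400)),cv2.resize(b,(400,400))]))"
```

```text
('a', False) 12.71 grasp seat [ 2.1 -0.1  8.1] F seat [ 0.5  0.5 -0.9] 0.452
('b', True) 13.1 grasp seat [2.5 0.8 3.6] F seat [0.  0.2 2.6] 0.451
```

View pics/m4.png

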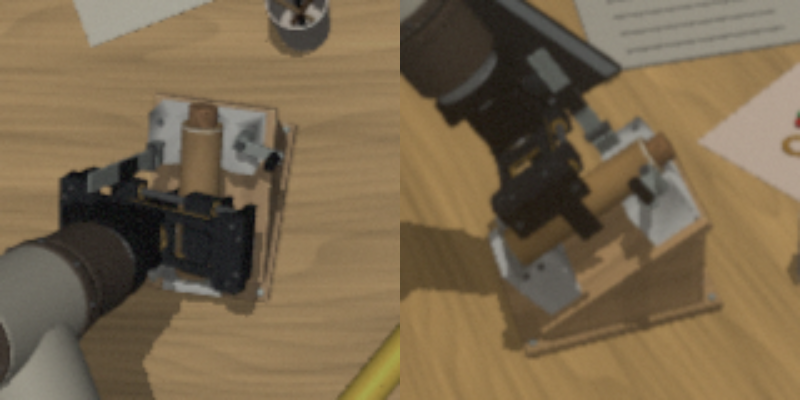

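```bash
cat > s5.py <<'E'
exec(open('s4.py').read().split("env.move_straight")[0])
c=show('0')
x=2
h=env.move_straight(T(x,0,-4),rate=.015,force_limit=9); c=show(('b',h))
h=env.move_straight(T(x-14,c[1],c[2]),rate=.02,force_limit=8); c=show(('slide',h))
f=env.grab_frame('side'); cv2.imwrite('pics/side5.png',f['image'])
f=env.grab_frame('top'); cv2.imwrite('pics/top5.png',f['image'])
show('hold')
E
python3 s5.py; python3 -c "
import cv2,numpy as np
a=cv2.imread('pics/top5.png')[130:290,110:270];b=cv2.imread('pics/side5.png')[90:250,160:320]
cv2.imwrite('pics/m5.png',np.hstack([cv2.resize(a,(400,400)),cv2.resize(b,(400,400))]))"
```

```text
0 13.2 grasp seat [2.5 0.8 3.5] F seat [0.3 0.4 2.7] 0.448
('b', True) 13.41 grasp seat [2.6 0.8 3.6] F seat [-0.5  0.7  3.4] 0.454
('slide', True) 13.88 grasp seat [-4.   1.1  3.8] F seat [0.8 0.1 0.9] 0.454
hold 13.97 grasp seat [-4.   1.1  3.7] F seat [ 1.3 -0.4  1.1] 0.459
```

View pics/m5.png

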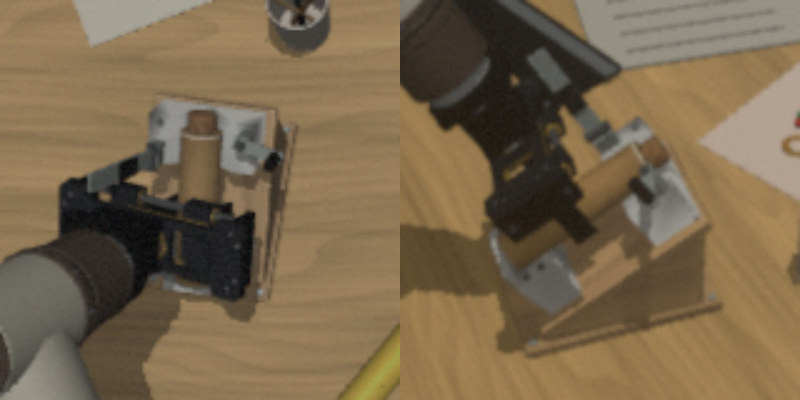

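```bash
cat > ov.py <<'E'
import sys
from h import *
o=np.load('seat.npy')[4:]
n=sys.argv[1]; P=[float(v) for v in sys.argv[2:5]]
th=np.linspace(0,2*np.pi,60); out=[]
for c,oo,x0,y0,w in(('top',o[:2],160,155,60),('side',o[2:],220,115,60)):
    im=cv2.imread(f'pics/{c}{n}.png')[y0:y0+w,x0:x0+w]; im=cv2.resize(im,(400,400),interpolation=2)
    for d,r in((80,20),(98,14)):
        C=np.c_[np.full(60,P[0]+d),P[1]+r*np.cos(th),P[2]+r*np.sin(th)]
        q=((proj(c,seatpt(S,C))+oo-[x0,y0])*400/w).astype(np.int32); cv2.polylines(im,[q],True,(255,0,0),1)
    out.append(im)
cv2.imwrite(f'pics/ov{n}.png',np.hstack(out))
E
python3 ov.py 5 0 0 0
```

```text
(no output)
```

View pics/ov5.png

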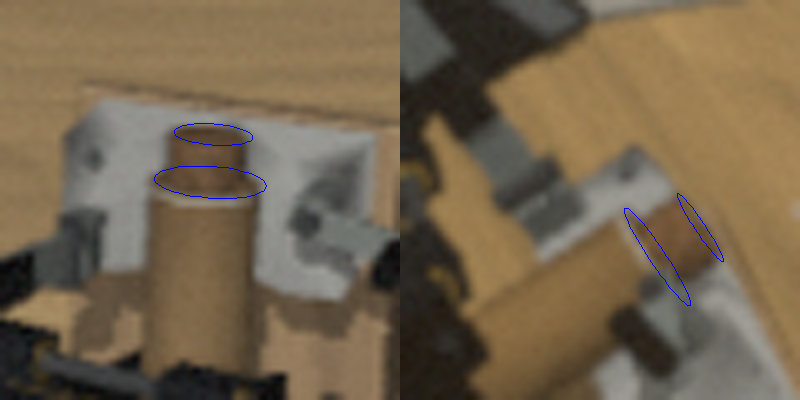

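```bash
cat > s6.py <<'E'
exec(open('s4.py').read().split("env.move_straight")[0])
c=show('0')
for y in(2.5,0.5):
    env.move_straight(T(c[0]+1,y,c[2]+1),rate=.02,force_limit=9); show('lat')
    h=env.move_straight(T(c[0]+1,y,-4),rate=.015,force_limit=7); show(('y',y,h))
E
python3 s6.py
```

```text
0 13.97 grasp seat [-4.   1.1  3.7] F seat [ 1.3 -0.4  1.1] 0.459
lat 14.22 grasp seat [-3.8  1.9  4.3] F seat [-1.4 -0.8  0.8] 0.452
('y', 2.5, True) 14.47 grasp seat [-3.7  1.6  3.7] F seat [0.8 0.7 2.2] 0.451
lat 14.72 grasp seat [-3.3  0.5  4.6] F seat [ 0.1 -0.1 -0.4] 0.452
('y', 0.5, True) 14.99 grasp seat [-3.2  0.7  3.6] F seat [0.3 0.6 3.6] 0.453
```

```bash
cat > s7.py <<'E'
exec(open('s4.py').read().split("env.move_straight")[0])
c=show('0')
h=env.move_straight(T(c[0]-12,1.1,3.4),rate=.02,force_limit=10); c=show(('slide',h))
env.gripper_to(.75); c=show('open')
env.move_straight(T(c[0],c[1],150),rate=.2); show('up')
S2=S.copy(); S2[:3]+=B@np.array([0,1.1,2.8])/1000; np.save('S.npy',S2); print(S2)
f=env.grab_frame('side'); cv2.imwrite('pics/side7.png',f['image'])
f=env.grab_frame('top'); cv2.imwrite('pics/top7.png',f['image'])
E
python3 s7.py; python3 ov.py 7 0 0 0
```

```text
0 14.99 grasp seat [-3.2  0.7  3.6] F seat [0.3 0.6 3.6] 0.453
('slide', True) 15.29 grasp seat [-4.   0.9  3.9] F seat [ 1.6  0.9 -1. ] 0.449
open 16.05 grasp seat [-4.1  0.9  3.9] F seat [ 0.6 -0.1 -0.4] 0.749
up 16.93 grasp seat [ -4.6   0.4 149.3] F seat [ 0.2 -0.2 -0.7] 0.751
[ 0.52549533  0.19847311  0.11712487 -7.49      ]
```

View pics/ov7.png

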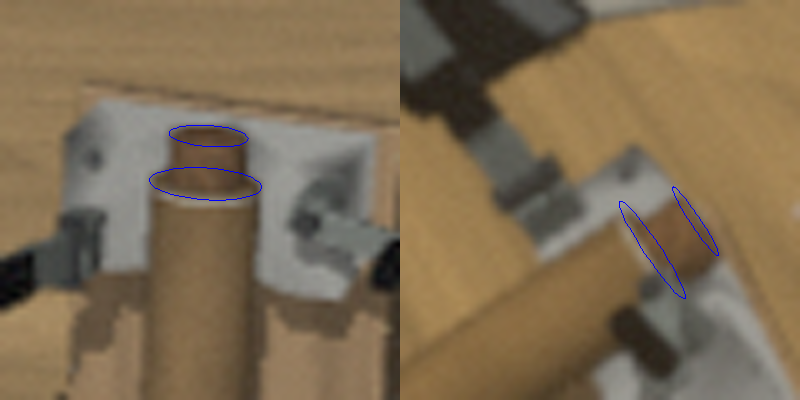

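```bash
python3 -c "
import cv2,numpy as np
a=cv2.imread('pics/top7.png')[160:260,140:240];b=cv2.imread('pics/side7.png')[120:230,190:300]
cv2.imwrite('pics/m7.png',np.hstack([cv2.resize(a,(400,400),interpolation=2),cv2.resize(b,(400,400),interpolation=2)]))"
```

```text
(no output)
```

View pics/m7.png

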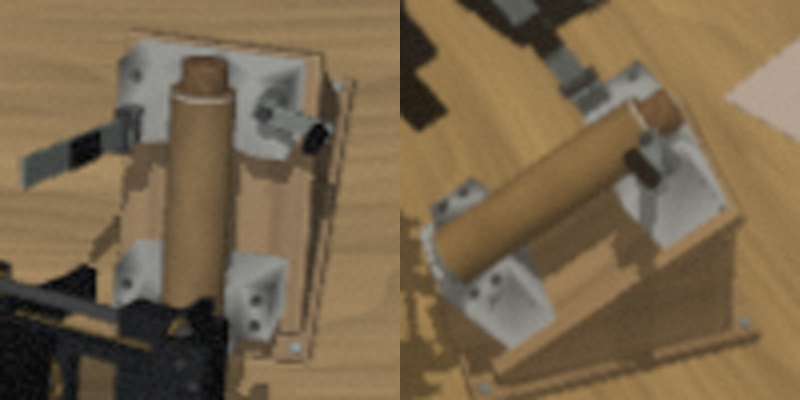

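```bash
cat > k.py <<'E'
from h import *
from workcell import env
B=seatR(S[3])
class Tool:
    def __init__(s,rho): s.Q=B@R.from_euler('x',rho-90,degrees=True).as_matrix()@FL; s.E=eul(s.Q)
def show(m):
    s=env.read_state(); c=B.T@(s['position']-S[:3])*1000
    print(m,round(s['clock'],2),'TCP seat',c.round(1),'F',(B.T@s['force']).round(1)); return c
E
cat > c8.py <<'E'
from k import *
for rho in(-15,-8,0):
    t=Tool(rho)
    for q in((122,0,110),(122,0,-3),(100,0,-3),(54,112,100),(54,110,80),(54,40,80),(54,-10,70),(54,-35,26),(104,-95,110),(104,-95,40),(70,-95,40),(56,-65,40)):
        r=env.inverse_kinematics(sp(*q),t.E); print(rho,q,None if r is None else r.round())
E
python3 c8.py
```

```text
-15 (122, 0, 110) [ 46.  12. -27.  42. -54.   6.]
-15 (122, 0, -3) [ 39.  21. -31.  53. -42.  -3.]
-15 (100, 0, -3) [ 40.  20. -34.  55. -41.  -6.]
-15 (54, 112, 100) [ 58.  18. -24.  41. -57.  -5.]
-15 (54, 110, 80) [ 56.  20. -25.  42. -55.  -6.]
-15 (54, 40, 80) [ 52.  15. -33.  45. -51.  -6.]
-15 (54, -10, 70) [ 48.  12. -39.  49. -47.  -6.]
-15 (54, -35, 26) [ 42.  15. -43.  57. -40. -11.]
-15 (104, -95, 110) [ 40.   6. -37.  45. -48.   7.]
-15 (104, -95, 40) [ 34.  12. -40.  55. -39.   0.]
-15 (70, -95, 40) [ 36.  11. -45.  58. -38.  -6.]
-15 (56, -65, 40) [ 40.  12. -45.  57. -39.  -8.]
-8 (122, 0, 110) [ 44.   9. -29.  41. -46.   8.]
-8 (122, 0, -3) [ 36.  19. -34.  55. -33.  -3.]
-8 (100, 0, -3) [ 37.  18. -38.  58. -32.  -7.]
-8 (54, 112, 100) [ 56.  15. -28.  42. -49.  -5.]
-8 (54, 110, 80) [ 55.  16. -30.  44. -46.  -6.]
-8 (54, 40, 80) [ 50.  12. -37.  47. -42.  -6.]
-8 (54, -10, 70) [ 45.   9. -42.  51. -38.  -5.]
-8 (54, -35, 26) [ 38.  12. -46.  62. -31. -12.]
-8 (104, -95, 110) [ 37.   3. -38.  43. -41.  11.]
-8 (104, -95, 40) [ 31.   9. -42.  55. -31.   3.]
-8 (70, -95, 40) [ 32.   8. -48.  60. -29.  -4.]
-8 (56, -65, 40) [ 36.   9. -48.  60. -31.  -8.]
0 (122, 0, 110) [ 42.   7. -32.  38. -38.  13.]
0 (122, 0, -3) [ 32.  16. -38.  59. -22.  -2.]
0 (100, 0, -3) [ 32.  15. -42.  65. -20.  -9.]
0 (54, 112, 100) [ 54.  12. -33.  45. -39.  -5.]
0 (54, 110, 80) [ 52.  13. -34.  47. -36.  -7.]
0 (54, 40, 80) [ 47.   9. -41.  50. -32.  -5.]
0 (54, -10, 70) [ 41.   6. -45.  54. -28.  -5.]
0 (54, -35, 26) [ 31.   9. -50.  72. -19. -15.]
0 (104, -95, 110) [ 34.   1. -39.  38. -33.  18.]
0 (104, -95, 40) [ 27.   7. -44.  53. -21.   8.]
0 (70, -95, 40) [ 26.   6. -50.  64. -18.  -2.]
0 (56, -65, 40) [ 30.   7. -51.  67. -19.  -9.]
```

```bash
cat > s8.py <<'E'
from k import *
t=Tool(-15)
env.gripper_to(0.0,20)
show('0')
env.move_straight(sp(124,0,130),t.E,rate=.2)
h=env.move_straight(sp(124,0,0),rate=.15,force_limit=8); show(('down',h))
if not h:
    h=env.move_straight(sp(96,0,0),rate=.025,force_limit=5); show(('push',h))
    h=env.move_straight(sp(94,0,0),rate=.02,force_limit=7); c=show(('push2',h))
    env.move_straight(sp(c[0]+12,0,0),rate=.1)
    env.move_straight(sp(124,0,130),rate=.25); show('up')
f=env.grab_frame('side'); cv2.imwrite('pics/side8.png',f['image'])
f=env.grab_frame('top'); cv2.imwrite('pics/top8.png',f['image'])
E
python3 s8.py; python3 -c "
import cv2,numpy as np
a=cv2.imread('pics/top8.png')[160:260,140:240];b=cv2.imread('pics/side8.png')[120:230,190:300]
cv2.imwrite('pics/m8.png',np.hstack([cv2.resize(a,(400,400),interpolation=2),cv2.resize(b,(400,400),interpolation=2)]))"
```

```text
0 18.28 TCP seat [ -4.1  -5.1 128.9] F [-0.2  0.1  0. ]
('down', False) 20.09 TCP seat [124.4   0.4   0.7] F [-0.1  0.3  0.6]
('push', True) 20.76 TCP seat [110.    0.2   0.4] F [ 2.6 -0.4  1.6]
('push2', True) 21.06 TCP seat [110.    0.5   0.7] F [2.  0.2 0.1]
up 21.99 TCP seat [122.9  -0.4 129.1] F [-0.3 -0.5 -0.2]
```

View pics/m8.png

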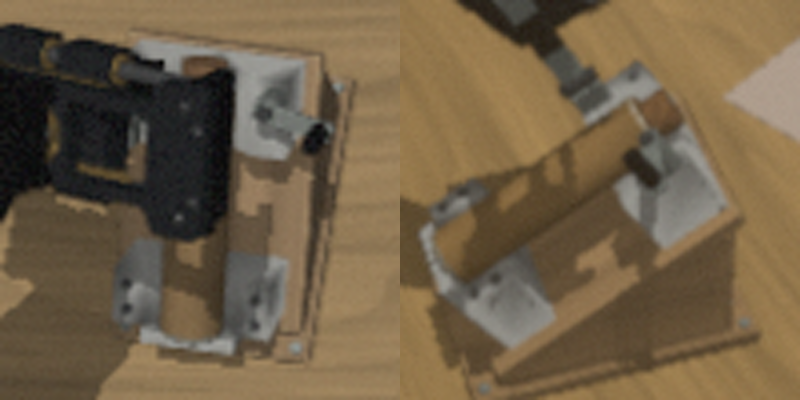

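```bash
cat > s9.py <<'E'
from k import *
t=Tool(-15)
env.move_straight(sp(54,122,128),t.E,rate=.3)
env.move_straight(sp(54,112,80),rate=.2); show('beside')
def cm(th,r): return (42-r*np.cos(th)+2*np.sin(th)+14.5, 24+r*np.sin(th)+2*np.cos(th)-3.9)
def cp(th,r): return (42-r*np.cos(th)+2*np.sin(th)-14.5, 24+r*np.sin(th)+2*np.cos(th)+3.9)
W=[cm(np.radians(a),r) for a,r in((105,60),(85,63),(65,68),(45,74),(30,78),(17,82))]+[cp(np.radians(8),58)]
for y,z in W:
    h=env.move_straight(sp(54,y,z),rate=.12,force_limit=15); c=show((round(y),round(z),h))
    if h: break
f=env.grab_frame('side'); cv2.imwrite('pics/side9.png',f['image'])
f=env.grab_frame('top'); cv2.imwrite('pics/top9.png',f['image'])
E
python3 s9.py; python3 -c "
import cv2,numpy as np
a=cv2.imread('pics/top9.png')[160:260,140:240];b=cv2.imread('pics/side9.png')[120:230,190:300]
cv2.imwrite('pics/m9.png',np.hstack([cv2.resize(a,(400,400),interpolation=2),cv2.resize(b,(400,400),interpolation=2)]))"
```

```text
beside 23.1 TCP seat [ 54.6 110.6  79.8] F [-1.2  0.9  0.2]
(74, 78, False) 23.57 TCP seat [54.9 74.6 78.6] F [ 0.3 -0.3  0.1]
(53, 83, False) 23.9 TCP seat [54.3 53.1 83.4] F [-0.3  0.6 -0. ]
(30, 83, False) 24.24 TCP seat [54.1 29.4 82.6] F [1.  0.1 0.4]
(6, 74, False) 24.61 TCP seat [54.1  5.4 73.7] F [ 0.2 -0.1 -0.1]
(-10, 61, False) 24.93 TCP seat [ 54.1 -10.1  60.7] F [0.  0.5 0.1]
(-21, 46, False) 25.23 TCP seat [ 54.1 -21.3  46. ] F [-0.1  0.1 -0.3]
(-30, 38, False) 25.48 TCP seat [ 54.1 -29.8  38.1] F [ 0.1 -0.4 -0.7]
```

View pics/m9.png

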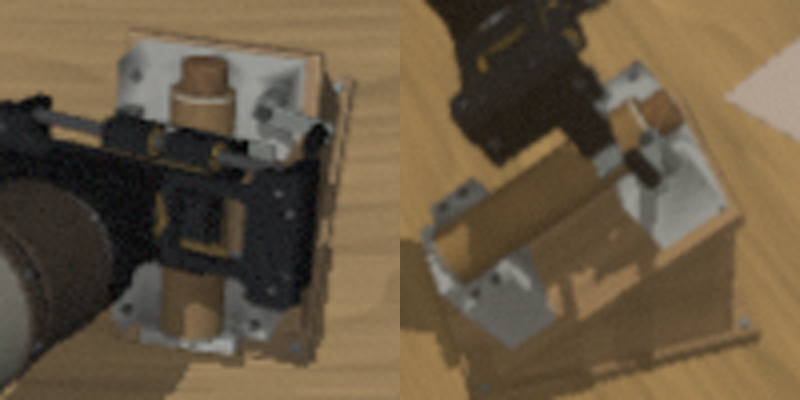

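Strap is coming down under the fingers (side crop near (610,155)). Press it home.

```bash
cat > s10.py <<'E'
from k import *
t=Tool(-15)
h=env.move_straight(sp(54,-32.5,22),rate=.03,force_limit=8); c=show(('press',h))
h=env.move_straight(sp(54,-32.5,18),rate=.02,force_limit=12); c=show(('press2',h))
env.move_straight(sp(54,-32.5,120),rate=.25); show('up')
f=env.grab_frame('side'); cv2.imwrite('pics/side10.png',f['image'])
f=env.grab_frame('top'); cv2.imwrite('pics/top10.png',f['image'])
E
python3 s10.py; python3 -c "
import cv2,numpy as np
a=cv2.imread('pics/top10.png')[160:260,140:240];b=cv2.imread('pics/side10.png')[120:230,190:300]
cv2.imwrite('pics/m10.png',np.hstack([cv2.resize(a,(400,400),interpolation=2),cv2.resize(b,(400,400),interpolation=2)]))"
```

```text
('press', True) 26.0 TCP seat [ 54.5 -30.6  28. ] F [-3.3  1.8  9.1]
('press2', True) 26.25 TCP seat [ 54.6 -30.6  27.8] F [-5.3  1.8 12. ]
up 26.77 TCP seat [ 53.9 -32.5 120.2] F [-1.  -1.1 -1. ]
```

View pics/m10.png

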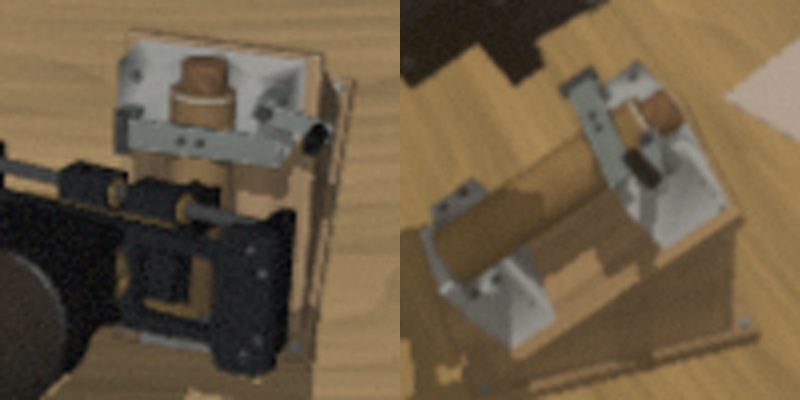

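```bash
cat > s11.py <<'E'
from k import *
t=Tool(-8)
env.move_straight(sp(107,-92,115),t.E,rate=.2)
h=env.move_straight(sp(107,-92,42),rate=.15,force_limit=8); show(('down',h))
hx,hy,s=11,18,4
def pt(f): return (80-34*np.sin(f)+6*np.cos(f)+hx-s*np.sin(f), -44-34*np.cos(f)-6*np.sin(f)-hy+s*np.cos(f))
if not h:
  for f in(0.1,.4,.7,1.0,1.25,1.45,1.57):
    x,y=pt(f); h=env.move_straight(sp(x,y,42),rate=.08,force_limit=10); c=show((f,round(x),round(y),h))
    if h: break
f=env.grab_frame('side'); cv2.imwrite('pics/side11.png',f['image'])
f=env.grab_frame('top'); cv2.imwrite('pics/top11.png',f['image'])
E
python3 s11.py; python3 -c "
import cv2,numpy as np
a=cv2.imread('pics/top11.png')[160:260,140:240];b=cv2.imread('pics/side11.png')[120:230,190:300]
cv2.imwrite('pics/m11.png',np.hstack([cv2.resize(a,(400,400),interpolation=2),cv2.resize(b,(400,400),interpolation=2)]))"
```

```text
('down', False) 28.05 TCP seat [106.8 -91.4  41.9] F [ 0.4 -0.5 -0.2]
(0.1, 93, -92, False) 28.38 TCP seat [ 93.6 -91.9  42.9] F [-0.1 -0.7 -0.3]
(0.4, 82, -92, False) 28.67 TCP seat [ 82.1 -91.8  42.3] F [-0.1 -0.2 -0.3]
(0.7, 71, -89, False) 28.96 TCP seat [ 71.3 -88.7  42. ] F [ 0.3  0.7 -0. ]
(1.0, 62, -83, False) 29.24 TCP seat [ 62.5 -83.1  42. ] F [-0.2  0.5 -0.1]
(1.25, 57, -77, False) 29.49 TCP seat [ 56.9 -77.   42. ] F [-0.5 -0.5  0.2]
(1.45, 54, -72, False) 29.74 TCP seat [ 53.9 -71.4  41.9] F [-0.5 -0.2  0.8]
(1.57, 53, -68, False) 29.99 TCP seat [ 52.8 -67.9  41.9] F [-0.2 -0.5  0.8]
```

View pics/m11.png

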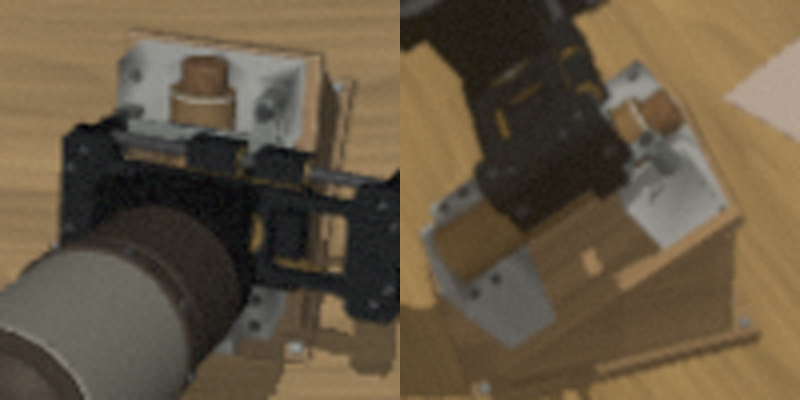

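Latch arm now points down the slope in the top crop ((265,135)). I'll push on to its stop.

```bash
cat > s12.py <<'E'
from k import *
h=env.move_straight(sp(53,-52,42),rate=.04,force_limit=7); c=show(('over',h))
env.move_straight(sp(53,c[1]-10,42),rate=.1)
env.move_straight(sp(53,c[1]-10,150),rate=.25)
env.goto(sp(0,200,230),Tool(-15).E); show('away')
f=env.grab_frame('side'); cv2.imwrite('pics/side12.png',f['image'])
f=env.grab_frame('top'); cv2.imwrite('pics/top12.png',f['image'])
E
python3 s12.py; python3 -c "
import cv2,numpy as np
a=cv2.imread('pics/top12.png')[160:260,140:240];b=cv2.imread('pics/side12.png')[120:230,190:300]
cv2.imwrite('pics/m12.png',np.hstack([cv2.resize(a,(400,400),interpolation=2),cv2.resize(b,(400,400),interpolation=2)]))"
```

```text
('over', True) 30.43 TCP seat [ 52.  -61.4  41.7] F [ 1.2 -3.1  2. ]
away 32.38 TCP seat [1.000e-01 1.986e+02 2.291e+02] F [ 0.7 -0.1  1.6]
```

View pics/m12.png

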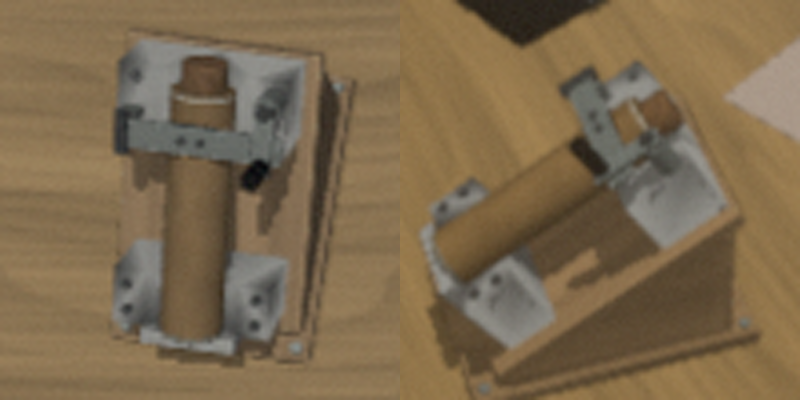

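View pics/side12.png

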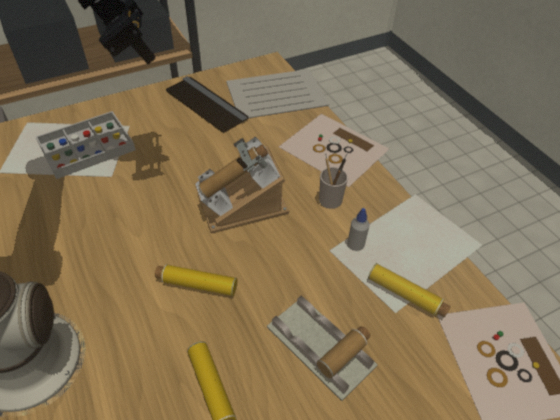

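```bash
python3 -c "
from h import *
o=np.load('seat.npy')[4:]
for ph in(1.2,1.4,1.57):
  P=[(80-34*np.sin(ph),-44-34*np.cos(ph),z) for z in(32,62)]
  print(ph,((proj('top',seatpt(S,P))+o[:2]-[140,160])*4).round(),((proj('side',seatpt(S,P))+o[2:]-[190,120])*400/110).round())
print('pivot',((proj('top',seatpt(S,(80,-44,32)))+o[:2]-[140,160])*4).round(),((proj('side',seatpt(S,(80,-44,32)))+o[2:]-[190,120])*400/110).round())
for c,x0,y0 in(('top',170,185),('side',240,150)):
  im=cv2.imread(f'pics/{c}12.png')[y0:y0+40,x0:x0+40]; cv2.imwrite(f'pics/z_{c}.png',cv2.resize(im,(400,400),interpolation=2))
cv2.imwrite('pics/z.png',np.hstack([cv2.imread('pics/z_top.png'),cv2.imread('pics/z_side.png')]))
"
```

```text
1.2 [[281. 168.]
 [270. 184.]] [[207. 178.]
 [181. 151.]]
1.4 [[270. 170.]
 [259. 185.]] [[201. 173.]
 [176. 146.]]
1.57 [[260. 169.]
 [249. 185.]] [[198. 167.]
 [172. 140.]]
pivot [[264. 115.]] [[244. 136.]]
```

View pics/z.png

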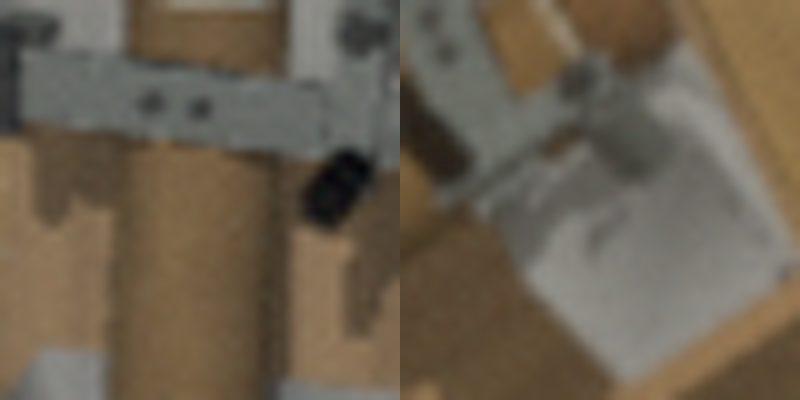

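```bash
python3 -c "
from workcell import env
print(env.read_state()['clock']); print(env.close_job())"
```

```text
32.475
the job is handed in; nothing more can be done
None
```

The job is handed in at 32.5 s of the 58 s allowed. The long brown tube lies in the cradle's V-blocks with its cork uppermost, the strap is closed on it, and the latch is turned fully across.

**What I did**
- **Placing:** I gripped the tube in the rack and lowered it into the V-blocks until they took the load. I slid it down to the end stop before letting go.
- **Foot check:** I pushed on the cork with the shut fingers. The tube stopped at the same point twice, so the foot is down against the stop.
- **Strap:** I swung it over and pressed it down with about 12 N until it would go no further.
- **Latch:** I turned it and pushed it on until it met firm resistance.

**Last checks**
- The final pictures show no gap at the end stop and the strap flat across the tube. The latch knob is within about 1 to 2 pixels of where 1.57 rad puts it in both views.
- The short tube still lies in the rack, and the glue bottle and tool cup appear where they stood. I checked these by eye only, not by measurement.

**What disagreed**
- The tube touched down about 3 mm higher and 1 mm further left than my camera fit of the cradle predicted. Contact came at the same height at three sideways positions, so I took the touched position as the true one and used it from there on.
- The trained networks' side and top positions differed by about 12 mm in y, so I relied on my own two-camera fit instead.

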